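# Bleed the test stand and present the filter drier level

## Task

The copper filter drier has finished its pressure test in the slanted socket of the test stand. First bleed off the pressure: press the hinged spring pedal down to its stop with the gripper, wait a moment, and let it spring fully back up. Then draw the drier out of its socket, turn it so that its long axis lies level, and keep it raised at least 25 cm above the bench for the inspector, leaving the other things on the bench alone; the program finishes while the gripper is still holding the drier still in the air, with nothing else supporting it.

Things in the scene. Friction and masses are not known exactly. Their poses are not given: they have to be found in the camera images.
- drier: Copper filter drier: round canister 40 mm dia, 130 mm long (last 10 mm of each end tapers), paper band, 12 mm dia x 30 mm tube stub at each end; 190 mm overall, about 0.35 kg. Origin mid-length on the axis (centre of mass); z along its length, pointing up out of the socket at the start, 40 deg from vertical. Grip across the diameter at the origin or up to 30 mm farther out, tool pointing down.
- stand: Fixed steel test stand, origin on the bench below the centre of the socket mouth, z up. Base plate 160 x 110 x 12 mm, centred 20 mm to its +x. Socket: round cup, 43 mm bore, 56 mm outer dia, 75 mm deep, axis leaning 40 deg from vertical: outward direction (-0.643, 0, 0.766) in the stand's frame (at yaw 0 towards the robot). Position and yaw vary; stand and pedal may change places.
- stand_mouth (a point): Centre of the socket's mouth, on its axis, 100 mm above the bench. The drier's origin starts 20 mm outside it, its lower end 75 mm inside: draw it over 75 mm along the axis to clear. A tongue 16 mm wide, 6 mm thick runs on outward from the lower side of the mouth for 55 mm under the drier; fingers pass either side of it.
- pedal_base: Fixed base of the bleed pedal: plate 170 x 100 x 12 mm, origin at the middle of its underside on the bench, z up. The pedal's hinge is a level line along the base's y, 65 mm to the base's +x from the origin and 36 mm above the bench. Position and yaw vary.
- pedal (a joint): Hinge angle of the pedal, rad: 0 at rest (free end raised, the plate sloping 0.32 rad up to the base's -x), 0.30 at the stop (plate almost level). A spring returns it to 0; pressing at the pad takes about 2.5 N to start and 6.5 N at the stop.
- pedal_pad (a point): Press point on top of the ribbed rubber pad (60 x 62 mm) near the free end of the pedal plate (135 x 70 x 8 mm), 105 mm from the hinge, 30 mm from the free edge, about 77 mm above the bench at rest. It goes down 31 mm to the stop while moving about 8 mm away from the hinge line. Press straight down with the shut fingertips.
- spray: Bystander: white plastic spray bottle with a trigger head, 80 mm in diameter, 223 mm tall; origin under its centre. Leave alone.
- coil: Bystander: flat coil of copper tube, 160 mm in diameter, 29 mm high; origin under its centre. Leave alone.
- tape: Bystander: roll of paper tape lying flat, 90 mm in diameter, 24 mm high; origin under its centre. Leave alone.
- wrench: Bystander: steel wrench lying flat on the bench; origin under its middle. Leave alone.
Mind the look-alikes: they are no part of the job. Leave any turquoise look-alike of the pedal_base alone.

How it is judged (in metres and radians):
On the way, in this order (a step that is already met when the one before it is completed fails the run):
1. the pedal is pressed down to its stop (value of joint pedal above 0.27 rad and distance between drier and stand_mouth below 0.045 m), for 0.2 s.
2. the pedal has sprung back up, untouched, with the drier still in its socket (value of joint pedal below 0.04 rad and contact force between the arm and pedal_base below 0.2 N and distance between drier and stand_mouth below 0.045 m), for 0.1 s.
3. the drier is drawn clear of the socket in the gripper (distance between drier and stand_mouth above 0.1 m and contact force between the fingers and drier above 1 N and contact force between drier and stand below 0.2 N), for 0.1 s.
At the end, for the whole second after the job is handed in: The gripper's fingers hold the drier still (under 30 mm/s and 0.15 rad/s) with its centre more than 0.24 m above the bench and its long axis within 0.2 rad (11 degrees) of level; it touches neither the stand, the pedal nor any bystander, and the pedal is back up (joint below 0.04 rad) (height (world z) of drier above 0.24 m and angle between drier's own z axis and vertical between 1.37 and 1.77 rad and contact force between the fingers and drier above 1 N and contact force between drier and stand below 0.1 N and contact force between drier and pedal_base below 0.1 N and contact force between drier and spray below 0.1 N and contact force between drier and coil below 0.1 N and contact force between drier and tape below 0.1 N and contact force between drier and wrench below 0.1 N and linear speed of drier below 0.03 m/s and angular speed of drier below 0.15 rad/s and value of joint pedal below 0.04 rad); the arm keeps its last pose, push and grip.
It fails at once if a bystander is disturbed (moved more than 25 mm): spray (distance of spray from where it was at the start of the episode above 0.025 m).
It fails at once if a bystander is disturbed (moved more than 25 mm): coil (distance of coil from where it was at the start of the episode above 0.025 m).
It fails at once if a bystander is disturbed (moved more than 25 mm): tape (distance of tape from where it was at the start of the episode above 0.025 m).
It fails at once if a bystander is disturbed (moved more than 25 mm): wrench (distance of wrench from where it was at the start of the episode above 0.025 m).
It fails at once if the drier is dropped on the bench (height (world z) of drier below 0.06 m).
It also fails if it takes over 64 s, if anything falls off the work surface, if the arm or the gripper's body presses on something with over 40 N, if the wrist force passes 120 N, or if a joint passes its speed limit or range.

## Robot

A 6-joint arm with a two-finger parallel gripper is mounted at the origin on the work surface. World frame = base frame: x ahead of the robot, y to its left, z up, the work surface at z = 0. Lengths are in mm, angles in rad, forces in N, time in s.
With the tool pointing down it reaches from about 350 to 775 mm from the base axis. Payload 7.3 kg.
Tool frame: the origin (TCP) lies between the finger pads, 19 mm behind the fingertips; this is the grasp point; x points along the fingers, y is the direction in which the jaws open and shut, and the axes are right-handed (so a half turn about x gives the same grasp; the last joint's range is limited). The gripper opens to 92 mm and grips with 3 to 60 N. Pads are 19 mm wide; open, the fingers measure 130 mm over their backs; the gripper's body (75 mm by 190 mm) begins 47 mm behind the grasp point.
Start: joints at [-1.344, 0.342, 1.524, -0, 1.275, -0.146], TCP at [191.241, -488.948, 245.541] pointing down, gripper open.
Joint ranges: [-2.53, 2.53], [-0.77, 2.02], [0.04, 2.7], [-1, 4.14], [0.28, 2.66], [-3.11, 3.11]. Speed limits (rad/s): [2.57, 2.57, 3.14, 3.14, 3.14, 3.14].

## Interface

Orientations are given as [roll, pitch, yaw] about the fixed x, y, z axes, in that order (R = Rz(yaw) Ry(pitch) Rx(roll)).
In Python, from plant import bot gives the robot as it stands. The module is installed in compiled form; this text tells all that it offers.
- The arm moves only by the shell command python3 -m handwheel 'ROWS' [OPENING]. ROWS is JSON, a list that holds one entry, the list of rows, each a list of 4 numbers: the shift along the tool's x, y, z in cm, then the turn about the tool's x in rad. A call has 1 to 8 rows; each row shifts and turns the commanded pose from where the row before left it, along the tool's axes as they then stand; what a row does not reach is not made up. A row lasts 1/12 s, in which the tool goes at most 41.7 mm and 7.16 degrees, less where a joint would pass 70% of its speed; a pose out of reach is approached as far as the arm can. A call is refused whole if a number of a shift passes 4.17 or a number of a turn 0.125, either way. A call with a gripper value outside its range is refused whole. OPENING is the opening, from 0 (shut) to 1 (fully open), set as the call begins (- or left out, the last holds). The fingers move at their own pace and stop on an object; the grip force is fixed at half the most. Time passes only in rows, so rows that do not move let the fingers close. It gives the time, the measured TCP pose, the force and the opening at its end, in the units of the state.
- bot.get_obs(): the state, without advancing time (a new reading comes with each control period).
- bot.capture(name): name is "side" or "top" or "wrist"; returns (picture, depth): 384x512x3 uint8, red, green, blue; 384x512 float32, mm along the optical axis (not along the pixel's ray), 0 where there is no reading.
- bot.camera_model(name): a dict with "fx", "fy", "cx", "cy" (pixels), "position" and "rotation" of the camera in the world. Camera axes: x right, y down, z forward; pixel columns grow to the right and rows downward; lengths in mm; the calibration is good to about 2 mm. A picture is of the moment at which its call begins: read the wrist's pose just before it. camera_model takes no time and is no camera call; for the wrist camera it gives the pose at the moment of the call.
- bot.close_job(): hands the job in, once; it reports no verdict.
Trained networks look in the newest picture that a camera, given by its name, has taken for a name from the list of things; names that differ only in an ending like _2 or _b are one class to them, and where a whole thing is asked for, a point or a joint stands for the part that bears it (a point fixed in the world has none). Each returns a list of dicts, best first, with "conf" (0 to 1); they miss things now and then, are a little off and sometimes report something else, mostly with a low value. They report only what shows in the picture. A call takes as long as a camera call. They do not tell look-alikes from the thing itself.
- bot.find_in(camera, label): "bbox" ([left, top, width, height] in pixels, round what is visible of it).
- bot.spot_point(camera, label): "point" ([column, row] in pixels: a listed point, or the origin of a listed thing).
The state is a dict: "time": time; "joint_positions": joint angles; "dq": joint speeds; "tau": joint torques, N m; "tool_pos": TCP position; "tcp_rot": TCP orientation; "contact_force": force on the tool from outside, world axes, zero at the start; "moment": the same for the moment, N m; "grip_width": finger opening in mm.
Only numpy, scipy, OpenCV 4.12 (cv2) and the standard library are available. Lean on these libraries where they do the work, as an engineer would, in place of code of your own. Each camera call takes 0.05 s, during which the arm holds its last target.

## Working session

There is one attempt and no reset: what is moved stays moved. The work goes in short steps, Python scripts to look and compute and a shell command to move; the robot and the scene stay as the last step left them, time stands still between calls to the robot, and variables do not carry over. Pictures are saved under pics/ and viewed, and the job is handed in when it is done.

```bash
mkdir -p pics
cat > h.py <<'E'
import numpy as np,cv2
from plant import bot
def cap(n,f):
    p,d=bot.capture(n); cv2.imwrite('pics/'+f,cv2.cvtColor(p,cv2.COLOR_RGB2BGR)); return p,d
def w(cm,u,v,z):
    c=np.array([(u-cm['cx'])/cm['fx']*z,(v-cm['cy'])/cm['fy']*z,z]); return np.array(cm['rotation'])@c+np.array(cm['position'])
def proj(cm,P):
    c=np.array(cm['rotation']).T@(np.array(P)-np.array(cm['position'])); return [round(float(cm['fx']*c[0]/c[2]+cm['cx']),1),round(float(cm['fy']*c[1]/c[2]+cm['cy']),1)]
E
python3 - <<'E'
from h import *
print(bot.get_obs())
for n in ('top','side'):
    p,d=cap(n,n+'1.png'); np.save(n+'1.npy',d); cm=bot.camera_model(n); print(n,cm)
    for l in ['drier','stand','pedal_base','pedal','spray','coil','tape','wrench']:
        for r in bot.find_in(n,l)[:3]: print(l,np.round(r['bbox']),round(r['conf'],2))
    for l in ['drier','stand_mouth','stand','pedal_pad','pedal_base']:
        for r in bot.spot_point(n,l)[:3]:
            u,v=r['point']; z=d[int(min(v,383)),int(min(u,511))]; print('pt',l,np.round(r['point'],1),round(r['conf'],2),np.round(w(cm,u,v,z)))
E
```

```text
{'time': 0.0, 'joint_positions': array([-1.34401621e+00,  3.42696263e-01,  1.52501166e+00, -1.04746220e-05,
        1.27537354e+00, -1.46028155e-01]), 'dq': array([-0.00031123, -0.00119744, -0.00083205, -0.00117638, -0.00015024,
       -0.00082722]), 'tau': array([-1.11835107e-03, -4.31246030e+01, -2.44220334e+01,  7.16972980e-02,
        5.58450376e-02, -1.29476666e-04]), 'tool_pos': array([ 191.14197764, -488.57077584,  244.86053318]), 'tcp_rot': array([-1.71009689,  1.56930748,  1.80430709]), 'contact_force': array([-0.73901858,  0.09515364,  0.61254427]), 'moment': array([-0.00884092,  0.0324019 ,  0.00122652]), 'grip_width': 91.83228993287726}
top {'fx': 428.6232261404206, 'fy': 428.6232261404206, 'cx': 246.16696430746364, 'cy': 186.7417241070097, 'position': array([ 388.39818341,   -1.55059151, 1324.46960322]), 'rotation': array([-2.92910289,  0.00465518, -1.55187043])}
drier [320. 205.  21.  31.] 0.79
stand [303. 185.  40.  58.] 0.91
pedal_base [155. 114.  34.  55.] 0.88
pedal_base [236. 212.  44.  59.] 0.71
pedal_base [166. 182.  34.  58.] 0.65
pedal [157. 119.  29.  33.] 0.8
[... 1155 characters left out ...]
.  20.] 0.6
spray [314. 104.  27.  49.] 0.79
coil [186. 299.  57.  47.] 0.66
tape [227. 196.  29.  20.] 0.91
wrench [240. 162.  36.  22.] 0.64
wrench [187. 299.  56.  47.] 0.3
wrench [313. 105.  28.  48.] 0.17
pt drier [313.2 158.2] 0.81 [-4713. -3760. -3651.]
pt stand_mouth [307.7 162.8] 0.57 [-4743. -3791. -3681.]
pt stand [305.1 182.7] 0.85 [-4958. -4006. -3897.]
pt pedal_pad [313.  212.7] 0.84 [-4431. -3479. -3370.]
pt pedal_pad [183.7 225.3] 0.64 [-3324. -2372. -2263.]
pt pedal_pad [251.5 239.8] 0.61 [-3726. -2773. -2664.]
pt pedal_base [176.5 239. ] 0.8 [-3335. -2383. -2273.]
pt pedal_base [244.7 258.4] 0.66 [-3738. -2785. -2676.]
pt pedal_base [302.7 221.3] 0.57 [-4439. -3487. -3378.]
```

```bash
python3 - <<'E'
import cv2
a=cv2.imread('pics/top1.png');cv2.imwrite('pics/top1b.png',cv2.resize(a[90:290,70:450],(800,421),interpolation=cv2.INTER_CUBIC))
a=cv2.imread('pics/side1.png');cv2.imwrite('pics/side1b.png',cv2.resize(a[80:360,120:400],(600,600),interpolation=cv2.INTER_CUBIC))
E
cat > h.py <<'E'
import numpy as np,cv2
from scipy.spatial.transform import Rotation as R
from plant import bot
def cap(n,f):
    p,d=bot.capture(n); cv2.imwrite('pics/'+f,cv2.cvtColor(p,cv2.COLOR_RGB2BGR)); return p,d
def M(r): return R.from_euler('xyz',r).as_matrix()
def w(cm,u,v,z):
    c=np.array([(u-cm['cx'])/cm['fx']*z,(v-cm['cy'])/cm['fy']*z,z]); return M(cm['rotation'])@c+np.array(cm['position'])
def proj(cm,P):
    c=M(cm['rotation']).T@(np.array(P)-np.array(cm['position'])); return [round(float(cm['fx']*c[0]/c[2]+cm['cx']),1),round(float(cm['fy']*c[1]/c[2]+cm['cy']),1)]
def cloud(cm,d):
    v,u=np.mgrid[:384,:512]; c=np.stack([(u-cm['cx'])/cm['fx']*d,(v-cm['cy'])/cm['fy']*d,d],-1)
    return c@M(cm['rotation']).T+np.array(cm['position'])
def show(n,f,box,s):
    a=cv2.imread('pics/'+n); l,t,r,b=box; cv2.imwrite('pics/'+f,cv2.resize(a[t:b,l:r],None,fx=s,fy=s,interpolation=cv2.INTER_CUBIC))
E
python3 - <<'E'
from h import *
for n,pts in dict(top=dict(drier=(327,217),mouth=(320,218),stand=(321,216),padA=(167.3,144.7),padB=(177.7,215.7),padC=(253,251),baseA=(174,142),baseC=(258,244),baseB=(186,208),spray=(404,208),coil=(107,229),tape=(249,172),wrench=(308,157)),
 side=dict(drier=(313.2,158.2),mouth=(307.7,162.8),padX=(313,212.7),padY=(183.7,225.3),padZ=(251.5,239.8),baseY=(176.5,239),baseZ=(244.7,258.4),baseX=(302.7,221.3))).items():
    cm=bot.camera_model(n); d=np.load(n+'1.npy')
    for k,(u,v) in pts.items(): print(n,k,np.round(w(cm,u,v,d[int(v),int(u)])))
E
```

```text
top drier [ 560. -216.  152.]
top mouth [ 563. -204.  108.]
top stand [ 566. -203.  126.]
top padA [785. 252.  75.]
top padB [568. 210.  68.]
top padC [468. -14.  79.]
top baseA [793. 232.  76.]
top baseC [489. -28.  70.]
top baseB [591. 187.  70.]
top spray [ 590. -432.  143.]
top coil [533. 440.  -2.]
top tape [723.   2.  -5.]
top wrench [ 775. -186.    2.]
side drier [ 546. -206.  148.]
side mouth [ 565. -206.  119.]
side padX [460. -29.  72.]
side padY [793. 233.  72.]
side padZ [577. 176.  69.]
side baseY [811. 255.  19.]
side baseZ [583. 206.   8.]
side baseX [487. -16.  29.]
```

View pics/top1b.png

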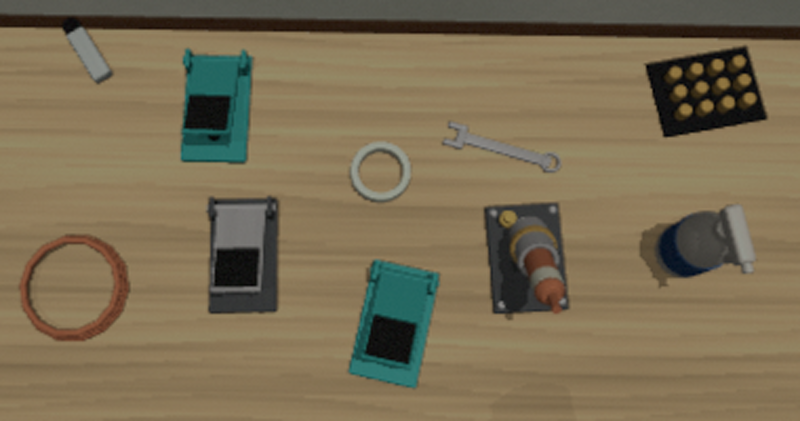

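View pics/side1b.png

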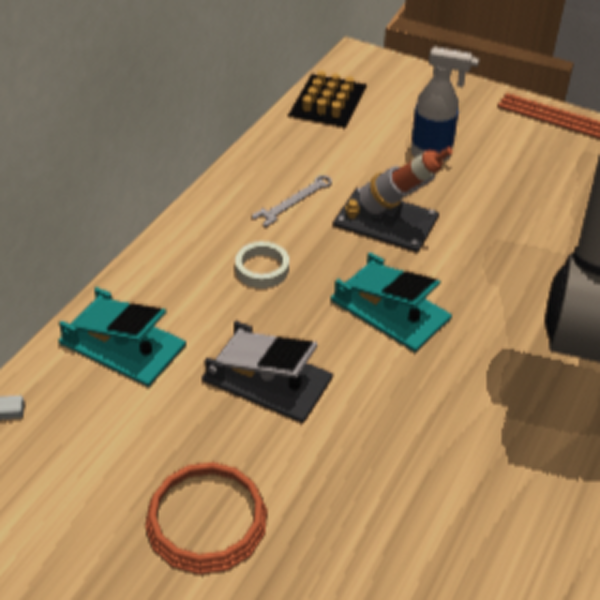

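The top crop shows three pedals: turquoise A at full-image (167,145), turquoise C at (253,251), and the grey/dark one, B, at (178,216). B is the one meant, because the turquoise ones are look-alikes. The stand with the drier is at about (322,216).

Run:
```python
from h import *
show('top1.png','c1.png',(160,175,210,250),8); show('side1.png','c2.png',(205,220,285,285),8)
a=np.hstack([cv2.resize(cv2.imread('pics/c1.png'),(400,600)),cv2.resize(cv2.imread('pics/c2.png'),(400,600))]);cv2.imwrite('pics/c3.png',a)
for n,box in (('top',(160,175,210,250)),('side',(205,220,285,285))):
    cm=bot.camera_model(n); d=np.load(n+'1.npy'); C=cloud(cm,d); p=cv2.imread('pics/%s1.png'%n)
    l,t,r,b=box; m=np.zeros((384,512),bool); m[t:b,l:r]=1
    blk=m&(p.max(2)<45)&(C[...,2]>52)
    ys,xs=np.nonzero(blk); print(n,'pad px',blk.sum(),np.median(xs),np.median(ys),'mean',C[blk].mean(0).round(1),'medz', np.median(C[blk],0).round(1))
    k=m&(C[...,2]>25)&(C[...,2]<100); X=C[k]; print('plate',cv2.minAreaRect(X[:,:2].astype(np.float32)))
    k=m&(C[...,2]>7)&(C[...,2]<100)&(p.max(2)<110); X=C[k]; print('all',cv2.minAreaRect(X[:,:2].astype(np.float32)))
    rect=cv2.minAreaRect(C[blk][:,:2].astype(np.float32)); print('padrect',rect)
```

```text
top pad px 351 182.0 217.0 mean [564.1 196.   77. ] medz [563.3 195.9  76.8]
plate ((601.0968017578125, 197.90164184570312), (142.58412170410156, 98.62574005126953), 1.8555101156234741)
all ((594.0078735351562, 197.78042602539062), (170.3339385986328, 101.50077819824219), 2.947570562362671)
padrect ((565.2689819335938, 196.74081420898438), (54.25237274169922, 58.972129821777344), 1.003232479095459)
side pad px 223 252.0 245.0 mean [557.6 204.8  85.6] medz [561.1 197.5  76. ]
plate ((598.0438232421875, 199.72242736816406), (143.3799285888672, 101.18572235107422), 1.6020976305007935)
all ((567.4830322265625, 159.86221313476562), (281.01934814453125, 204.06619262695312), 51.691036224365234)
padrect ((332.4787902832031, 582.798828125), (88.60137176513672, 1040.407958984375), 31.784448623657227)
```

View pics/c3.png

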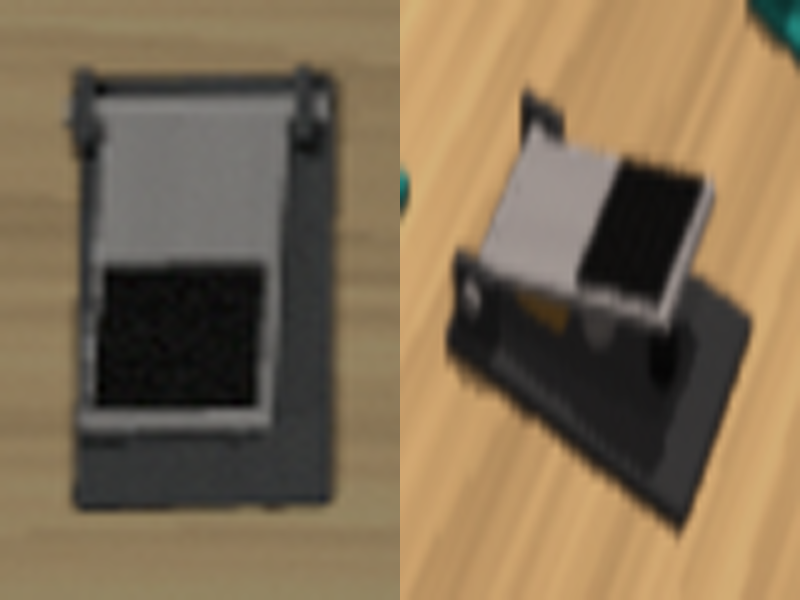

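The crop confirms B: grey plate and dark base, with the hinge on the far (+x) side and the pad facing the robot. I put the pad at about (563,196.5,77). Next I fit the drier pose.

```bash
cat > fit.py <<'E'
from h import *
from scipy.optimize import least_squares
def fit(srcs,x0=(570,-195,0.3)):
    P=np.vstack(srcs)
    def ax(p): 
        return np.array([-.643*np.cos(p[2]),-.643*np.sin(p[2]),.766])
    p=np.array(x0,float)
    for it in range(6):
        a=ax(p); m=np.array([p[0],p[1],100]); s=(P-m)@a; r=np.linalg.norm(P-m-np.outer(s,a),axis=1)
        k=(s>12)&(s<70)&(r<20+ (20 if it<2 else 8)) ; Q=P[k]
        def f(q):
            a=ax(q); m=np.array([q[0],q[1],100]); s=(Q-m)@a
            return np.linalg.norm(Q-m-np.outer(s,a),axis=1)-20
        o=least_squares(f,p,loss='soft_l1',f_scale=2); p=o.x
    a=ax(p); m=np.array([p[0],p[1],100]); s=(P-m)@a; r=np.linalg.norm(P-m-np.outer(s,a),axis=1)
    return p,a,k.sum(),np.std(f(p)), np.percentile(s[r<25],99.5)
E
python3 - <<'E'
from fit import *
S=[]
for n,box in (('top',(295,175,350,250)),('side',(268,135,340,205))):
    cm=bot.camera_model(n); d=np.load(n+'1.npy'); C=cloud(cm,d); l,t,r,b=box
    X=C[t:b,l:r].reshape(-1,3); X=X[(X[:,2]>85)&(X[:,2]<240)&(X[:,0]<660)]; S.append(X)
    print(n,fit([X]))
    Y=C[t:b,l:r].reshape(-1,3);Y=Y[(Y[:,2]>6)&(Y[:,2]<18)]; print('base',cv2.minAreaRect(Y[:,:2].astype(np.float32)))
print(fit(S))
E
```

```text
top (array([ 5.76963100e+02, -2.21705640e+02,  6.82367253e-02]), array([-0.6415036 , -0.04384217,  0.766     ]), np.int64(169), np.float64(1.0635770957639552), np.float64(116.20544850101265))
base ((598.5908203125, -228.1166534423828), (164.24923706054688, 233.05978393554688), 89.6856460571289)
side (array([ 5.71077010e+02, -2.22649426e+02,  4.04224961e-02]), array([-0.64247475, -0.02598459,  0.766     ]), np.int64(173), np.float64(2.689638095983252), np.float64(116.08826385246739))
base ((610.592529296875, -321.01788330078125), (303.1354064941406, 440.17340087890625), 28.15509605407715)
(array([ 5.75362300e+02, -2.21770662e+02,  6.36958417e-02]), array([-0.64169606, -0.04092874,  0.766     ]), np.int64(332), np.float64(2.4716843210271326), np.float64(118.08654561864252))
```

```bash
cat > go.py <<'E'
# usage: python3 go.py x y z  -> shift needed in tool axes (cm)
import sys
from h import *
o=bot.get_obs(); A=M(o['tcp_rot']); t=np.array([float(v) for v in sys.argv[1:4]]) if len(sys.argv)>3 else o['tool_pos']
print('t',round(o['time'],2),'pos',o['tool_pos'].round(1),'F',o['contact_force'].round(1),'grip',round(o['grip_width'],1))
print('axes x',A[:,0].round(3),'y',A[:,1].round(3),'z',A[:,2].round(3)); print('need cm',((A.T@(t-o['tool_pos']))/10).round(2))
E
python3 go.py 562 196.5 140
```

```text
t 1.4 pos [ 191.2 -489.   245.6] F [-0.8  0.2  0.4] grip 92.2
axes x [ 0. -0. -1.] y [ 0.364 -0.931  0.   ] z [-0.931 -0.364  0.   ]
need cm [ 10.54 -50.34 -59.5 ]
```

```bash
python3 -m handwheel '[[[0,-2.5,-2.97,0],[0,-2.5,-2.97,0],[0,-2.5,-2.97,0],[0,-2.5,-2.97,0],[0,-2.5,-2.97,0],[0,-2.5,-2.97,0],[0,-2.5,-2.97,0],[0,-2.5,-2.97,0]]]' 0
python3 -m handwheel '[[[0,-2.5,-2.97,0],[0,-2.5,-2.97,0],[0,-2.5,-2.97,0],[0,-2.5,-2.97,0],[0,-2.5,-2.97,0],[0,-2.5,-2.97,0],[0,-2.5,-2.97,0],[0,-2.5,-2.97,0]]]'
python3 -m handwheel '[[[0,-2.5,-2.97,0],[0,-2.5,-2.97,0],[0,-2.5,-2.97,0],[0,-2.5,-2.97,0],[0,0,0,0],[0,0,0,0]]]'
python3 go.py 562 196.5 110
```

```text
time: 2.07
tool_pos: [340.2, -214.5, 245.8]
tcp_rot: [2.017, 1.57, -0.752]
contact_force: [1.4, -0.3, 0.1]
grip_width: 43.0
time: 2.73
tool_pos: [488.7, 58.7, 245.7]
tcp_rot: [2.328, 1.57, -0.44]
contact_force: [-0.0, -0.6, -0.9]
grip_width: 0.8
time: 3.23
tool_pos: [562.5, 194.7, 244.5]
tcp_rot: [-0.014, 1.57, -2.78]
contact_force: [-0.3, -1.0, -0.5]
grip_width: 0.4
t 3.23 pos [562.5 194.7 244.5] F [-0.3 -1.  -0.5] grip 0.4
axes x [-0.001 -0.    -1.   ] y [ 0.367 -0.93  -0.   ] z [-0.93  -0.367  0.001]
need cm [13.45 -0.18 -0.04]
```

```bash
python3 -m handwheel '[[[3.5,-0.1,0,0],[3.5,-0.1,0,0],[3.5,0,0,0],[2.5,0,0,0],[0,0,0,0],[0,0,0,0]]]'
python3 -m handwheel '[[[0.8,0,0,0],[0.8,0,0,0],[0.8,0,0,0],[0.8,0,0,0],[0,0,0,0],[0,0,0,0]]]'
python3 - <<'E'
from h import *
p,d=cap('side','s2.png'); show('s2.png','s2b.png',(195,200,295,275),8)
E
```

```text
time: 3.73
tool_pos: [560.9, 193.8, 115.2]
tcp_rot: [-0.047, 1.568, -2.816]
contact_force: [-0.1, 0.3, 1.3]
grip_width: 0.5
time: 4.23
tool_pos: [561.9, 195.0, 83.6]
tcp_rot: [2.676, 1.57, -0.093]
contact_force: [-1.2, -0.0, 4.0]
grip_width: 0.3
```

View pics/s2b.png

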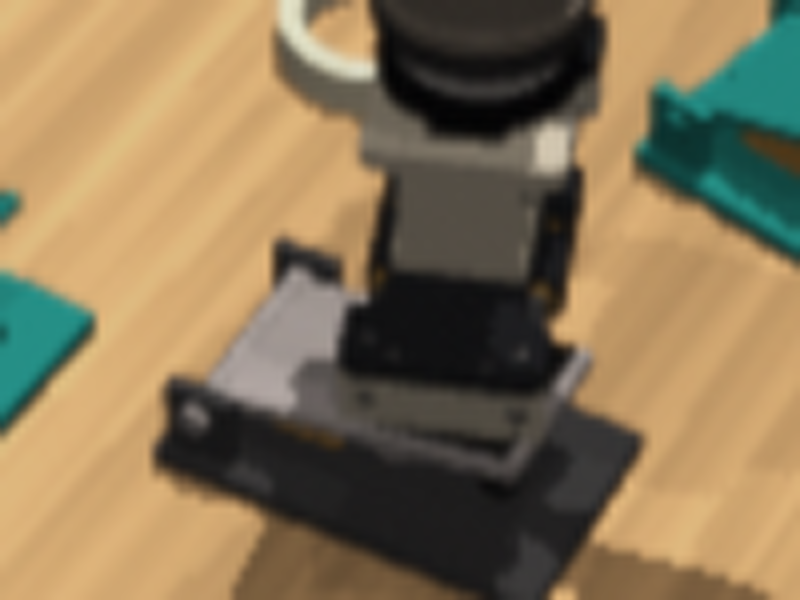

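The shut fingers are on the grey pedal's pad (crop about (430,400)), the plate is partly down, and the force reads 4 N. I keep pressing.

```bash
python3 -m handwheel '[[[0.6,0,0,0],[0.6,0,0,0],[0.4,0,0,0],[0.2,0,0,0],[0,0,0,0],[0,0,0,0]]]'
python3 -m handwheel '[[[0.15,0,0,0],[0.15,0,0,0],[0,0,0,0],[0,0,0,0]]]'
```

```text
time: 4.78
tool_pos: [560.7, 195.0, 65.8]
tcp_rot: [-0.276, 1.569, -3.044]
contact_force: [-4.3, -0.4, 6.6]
grip_width: 0.3
time: 5.12
tool_pos: [560.9, 195.1, 64.6]
tcp_rot: [-0.253, 1.57, -3.022]
contact_force: [-7.7, -2.1, 18.4]
grip_width: 0.4
```

```bash
python3 -m handwheel '[[[0.1,0,0,0],[0,0,0,0],[0,0,0,0],[0,0,0,0],[0,0,0,0],[0,0,0,0],[0,0,0,0],[0,0,0,0]]]'
python3 -m handwheel '[[[-1.5,0,0,0],[-3.5,0,0,0],[-3.5,0,0,0],[-3.5,0,0,0],[-3,0,0,0],[0,0,0,0],[0,0,0,0],[0,0,0,0]]]' 1
python3 - <<'E'
from h import *
p,d=cap('side','s3.png'); show('s3.png','s3b.png',(195,200,295,275),8)
E
python3 go.py 545 -223 260
```

```text
time: 5.78
tool_pos: [560.9, 195.0, 64.4]
tcp_rot: [-0.174, 1.571, -2.943]
contact_force: [-10.4, -1.9, 23.5]
grip_width: 0.5
time: 6.45
tool_pos: [561.0, 194.8, 210.6]
tcp_rot: [-0.097, 1.569, -2.866]
contact_force: [-0.2, -1.0, -1.4]
grip_width: 49.7
t 6.5 pos [560.8 194.7 210. ] F [-0.6 -0.  -1. ] grip 53.4
axes x [-0.003 -0.001 -1.   ] y [ 0.364 -0.931 -0.   ] z [-0.931 -0.364  0.003]
need cm [-4.97 38.33 16.7 ]
```

View pics/s3b.png

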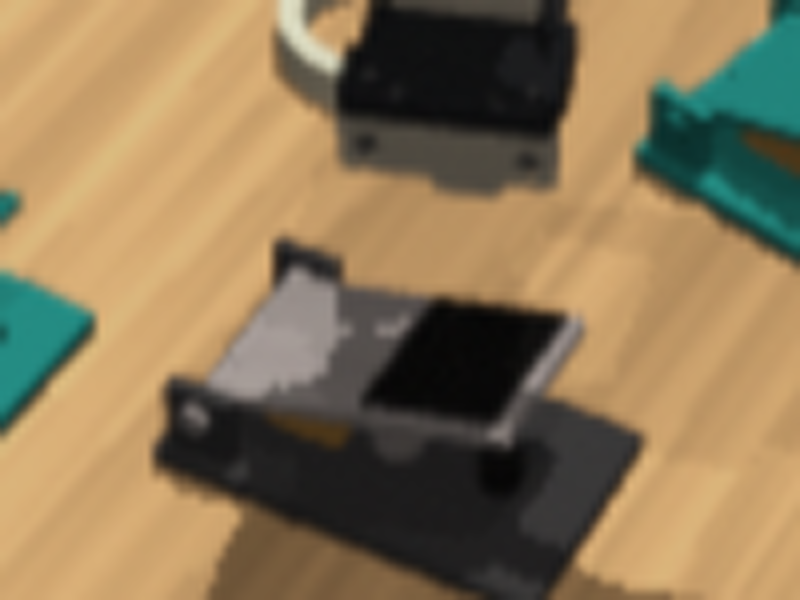

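The pedal is back up: the pad is raised at crop (470,360) and nothing is touching it. Now I lift and turn, then move to the drier.

```bash
python3 -m handwheel '[[[-3,0,0,0.104],[-3,0,0,0.104],[-3,0,0,0.104],[0,0,0,0]]]' 1
python3 go.py 535 -223 300
```

```text
time: 6.83
tool_pos: [563.3, 195.3, 306.1]
tcp_rot: [-3.009, 1.563, 0.188]
contact_force: [0.9, -0.1, 0.7]
grip_width: 79.7
t 6.83 pos [563.3 195.3 306.1] F [ 0.9 -0.1  0.7] grip 79.7
axes x [ 0.007  0.001 -1.   ] y [ 0.056 -0.998 -0.001] z [-0.998 -0.056 -0.008]
need cm [ 0.53 41.61  5.16]
```

```bash
python3 -m handwheel '[[[0,3.8,0.46,0],[0,3.8,0.46,0],[0,3.8,0.46,0],[0,3.8,0.46,0],[0,3.8,0.46,0],[0,3.8,0.46,0],[0,3.8,0.46,0],[0,3.8,0.46,0]]]'
python3 -m handwheel '[[[0,3.8,0.46,0],[0,3.8,0.46,0],[0,3.6,0.46,0],[0,0,0,0],[0,0,0,0],[0,0,0,0]]]'
python3 - <<'E'
from fit import *
o=bot.get_obs(); cm=bot.camera_model('wrist'); p,d=cap('wrist','w1.png'); np.save('w1.npy',d)
print(o['tool_pos'],cm['position'],M(cm['rotation']).round(2))
C=cloud(cm,d); X=C[d>0]; X=X[(X[:,2]>85)&(X[:,2]<215)&(X[:,0]<660)&(abs(X[:,1]+222)<60)]; 
for x0 in ((576,-222,.06),): print(fit([X],x0))
Tm=[];S=[X]
t,dt=cap('top','t4.png'); cmt=bot.camera_model('top')
print(bot.spot_point('wrist','stand_mouth')[:2],bot.spot_point('wrist','drier')[:2])
E
```

```text
time: 7.5
tool_pos: [542.4, -112.4, 299.5]
tcp_rot: [-0.396, 1.567, 2.807]
contact_force: [0.8, -0.8, -0.2]
grip_width: 91.5
time: 8.0
tool_pos: [536.0, -222.9, 299.9]
tcp_rot: [-0.737, 1.568, 2.465]
contact_force: [0.4, -0.2, 0.1]
grip_width: 92.1
[ 536.04887358 -222.85767541  299.90264109] [ 607.17508154 -219.12613145  439.03315835] [[ 0.06 -0.96 -0.27]
 [-1.   -0.06 -0.01]
 [-0.    0.27 -0.96]]
(array([ 5.74945144e+02, -2.21142907e+02,  7.67000645e-02]), array([-0.64110957, -0.0492698 ,  0.766     ]), np.int64(1567), np.float64(0.46306062368276696), np.float64(114.6666197810034))
[{'point': [252.6, 140.3], 'conf': 0.67}] [{'point': [256.6, 154.9], 'conf': 0.96}]
```

View pics/w1.png

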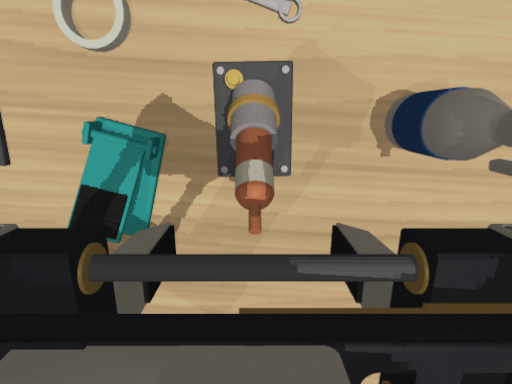

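The wrist view shows the drier's stub end at (255,232), its band at (254,175) and the mouth at about (252,140). The fit is clean (0.46 mm residual, tip at 115 mm as expected): mouth (575,-221,100), yaw 0.077. Now I descend.

```bash
python3 -m handwheel '[[[3,0,-0.4,0.02],[3,0,-0.4,0],[3,0,-0.4,0],[2,0,0,0],[0,0,0,0],[0,0,0,0]]]'
python3 go.py 548 -223.2 141
```

```text
time: 8.7
tool_pos: [548.3, -221.8, 191.2]
tcp_rot: [-0.532, 1.569, 2.652]
contact_force: [0.5, 0.3, 0.7]
grip_width: 91.8
t 8.7 pos [ 548.3 -221.8  191.2] F [0.5 0.3 0.7] grip 91.8
axes x [-0.002  0.001 -1.   ] y [ 0.042 -0.999 -0.001] z [-0.999 -0.042  0.001]
need cm [5.02 0.14 0.03]
```

```bash
python3 -m handwheel '[[[1.3,0.14,0,-0.035],[1.3,0,0,0],[1.2,0,0,0],[1.2,0,0,0],[0,0,0,0],[0,0,0,0],[0,0,0,0]]]'
python3 - <<'E'
from h import *
p,d=cap('wrist','w2.png');p,d=cap('side','s5.png'); show('s5.png','s5b.png',(240,110,360,210),5)
cv2.imwrite('pics/m5.png',np.hstack([cv2.resize(cv2.imread('pics/w2.png')[100:384,130:400],(380,400)),cv2.resize(cv2.imread('pics/s5b.png'),(420,400))]))
E
python3 go.py 548 -223.2 141
```

```text
time: 9.28
tool_pos: [549.4, -224.6, 143.6]
tcp_rot: [2.531, 1.567, -0.535]
contact_force: [0.7, 0.7, 0.3]
grip_width: 91.9
t 9.38 pos [ 549.2 -224.5  143.2] F [-0.5 -0.6 -0.3] grip 91.9
axes x [ 0.003 -0.002 -1.   ] y [ 0.076 -0.997  0.002] z [-0.997 -0.076 -0.002]
need cm [ 0.22 -0.14  0.11]
```

View pics/m5.png

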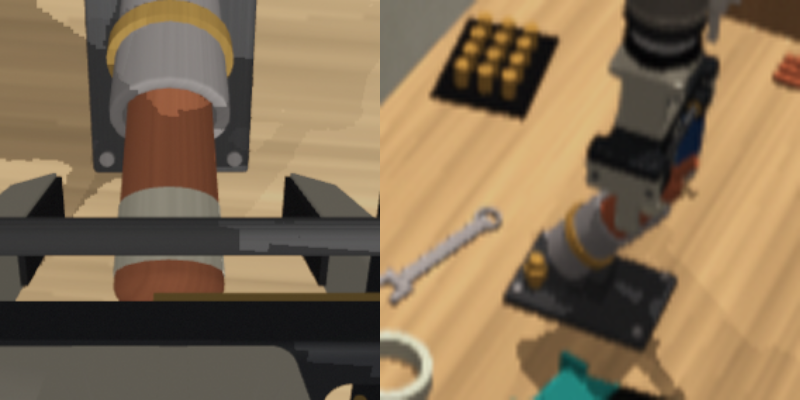

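The drier sits centred between the open fingers, and there is no contact force. I close on it.

```bash
python3 -m handwheel '[[[0.2,-0.15,0.1,0],[0,0,0,0],[0,0,0,0],[0,0,0,0],[0,0,0,0],[0,0,0,0],[0,0,0,0],[0,0,0,0]]]' 0
python3 -m handwheel '[[[0,0,0,0],[0,0,0,0],[0,0,0,0]]]'
python3 go.py
```

```text
time: 10.05
tool_pos: [547.3, -222.8, 139.5]
tcp_rot: [0.723, 1.571, -2.343]
contact_force: [-0.6, -0.0, -0.2]
grip_width: 43.3
time: 10.3
tool_pos: [547.3, -222.9, 139.5]
tcp_rot: [1.683, 1.571, -1.383]
contact_force: [-0.2, -0.3, -0.2]
grip_width: 39.7
t 10.3 pos [ 547.3 -222.9  139.5] F [-0.2 -0.3 -0.2] grip 39.7
axes x [ 0. -0. -1.] y [ 0.076 -0.997  0.   ] z [-0.997 -0.076 -0.   ]
need cm [0. 0. 0.]
```

```bash
python3 -m handwheel '[[[-0.38,0,0.32,0],[-0.77,0,0.64,0],[-0.77,0,0.64,0],[-0.77,0,0.64,0]]]'
python3 -m handwheel '[[[-0.77,0,0.64,0],[-0.77,0,0.64,0],[-0.77,0,0.64,0],[-0.77,0,0.64,0],[-0.77,0,0.64,0],[-0.77,0,0.64,0],[0,0,0,0]]]'
python3 go.py
```

```text
time: 10.63
tool_pos: [523.9, -224.4, 167.1]
tcp_rot: [-0.341, 1.57, 2.876]
contact_force: [0.6, 0.6, -3.1]
grip_width: 39.4
time: 11.22
tool_pos: [486.1, -227.9, 214.6]
tcp_rot: [2.353, 1.568, -0.713]
contact_force: [-0.7, -0.9, -3.1]
grip_width: 39.4
t 11.22 pos [ 486.1 -227.9  214.6] F [-0.7 -0.9 -3.1] grip 39.4
axes x [ 0.002 -0.002 -1.   ] y [ 0.075 -0.997  0.002] z [-0.997 -0.075 -0.002]
need cm [0. 0. 0.]
```

Drawing out smoothly, with only the drier's weight (3.1 N) on the wrist. I continue another 6 cm along the axis, then look.

```bash
python3 -m handwheel '[[[-0.77,0,0.64,0],[-0.77,0,0.64,0],[-0.77,0,0.64,0],[-0.77,0,0.64,0],[-0.77,0,0.64,0],[-0.77,0,0.64,0],[0,0,0,0],[0,0,0,0]]]'
cat > ang.py <<'E'
from h import *
import sys
o=bot.get_obs(); T=o['tool_pos']; t=sys.argv[1]
ims=[]
for n in ('wrist','side'):
    p,d=cap(n,n+t+'.png'); cm=bot.camera_model(n); np.save(n+t+'.npy',d)
    u,v=proj(cm,T); u,v=int(u),int(v); s=140 if n=='wrist' else 60
    if n=='wrist': a=cv2.imread('pics/'+n+t+'.png')[60:384,90:420]
    else: a=cv2.imread('pics/'+n+t+'.png')[max(0,v-s):v+s,max(0,u-s):u+s]
    ims.append(cv2.resize(a,(400,400),interpolation=cv2.INTER_CUBIC))
    C=cloud(cm,d); hsv=cv2.cvtColor(p,cv2.COLOR_RGB2HSV)
    m=(d>0)&((hsv[...,0]<10))&(hsv[...,1]>110)&(np.linalg.norm(C-T,axis=-1)<160)&(C[...,2]>60)
    X=C[m]
    if len(X)>30:
        c=np.median(X,0); _,_,V=np.linalg.svd(X-X.mean(0)); a=V[0]*np.sign(V[0][2]); print(n,m.sum(),'elev deg of visible copper',np.degrees(np.arcsin(a[2])).round(1),'dir',a.round(2),'xyz range',X.min(0).round(),X.max(0).round())
cv2.imwrite('pics/m%s.png'%t,np.hstack(ims)); print(o['tool_pos'].round(1),o['contact_force'].round(1),o['grip_width'].round(1),round(o['time'],2))
E
python3 ang.py a
```

```text
time: 11.88
tool_pos: [448.3, -230.5, 259.5]
tcp_rot: [2.471, 1.569, -0.595]
contact_force: [-0.0, 0.7, -3.7]
grip_width: 39.2
wrist 2247 elev deg of visible copper 51.9 dir [-0.61 -0.12  0.79] xyz range [ 432. -250.  166.] [ 526. -209.  291.]
side 224 elev deg of visible copper 48.8 dir [-0.66 -0.03  0.75] xyz range [ 397. -240.  165.] [ 524. -181.  341.]Traceback (most recent call last):
  File "ang.py", line 16, in <module>
    cv2.imwrite('pics/m%s.png'%t,np.hstack(ims)); print(o['tool_pos'].round(1),o['contact_force'].round(1),o['grip_width'].round(1),round(o['time'],2))
                                                                                                           ^^^^^^^^^^^^^^^^^^^^^
AttributeError: 'float' object has no attribute 'round'
```

View pics/ma.png

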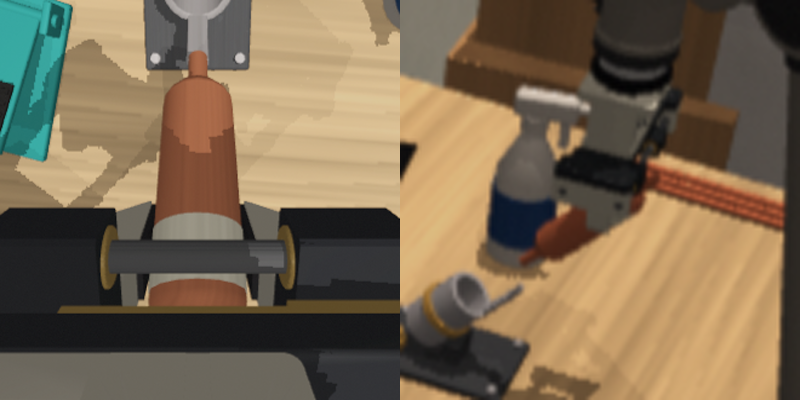

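The drier is clear of the socket at about 50° elevation, with its lower stub at crop (198,65). The tongue is still on the stand below it. The commanded moves can't tilt the tool, so I level the drier by lowering its bottom end onto the fixed tongue tip (about (523,-225,128)), which makes it pivot between the pads.

```bash
sed -i "s/o\['grip_width'\].round(1)/round(float(o['grip_width']),1)/" ang.py
python3 -m handwheel '[[[0.5,0,-0.6,0],[1,0,-0.6,0],[1,0,0,0],[0.5,0,0,0],[0,0,0,0]]]'
python3 -m handwheel '[[[0.5,0,0,0],[0.5,0,0,0],[0.5,0,0,0],[0.5,0,0,0],[0,0,0,0]]]'
python3 ang.py b
```

```text
time: 12.4
tool_pos: [459.6, -228.7, 226.4]
tcp_rot: [-0.655, 1.566, 2.563]
contact_force: [-0.3, -0.1, -4.4]
grip_width: 39.1
time: 12.82
tool_pos: [460.8, -229.5, 208.4]
tcp_rot: [2.758, 1.569, -0.308]
contact_force: [3.8, -0.3, -2.2]
grip_width: 39.4
wrist 2212 elev deg of visible copper 48.1 dir [-0.66 -0.12  0.74] xyz range [ 445. -250.  120.] [ 547. -208.  239.]
side 194 elev deg of visible copper 45.5 dir [-0.69 -0.11  0.71] xyz range [ 408. -312.  120.] [ 536. -149.  279.]
[ 460.8 -229.5  208.4] [ 3.8 -0.3 -2.2] 39.4 12.82
```

View pics/mb.png

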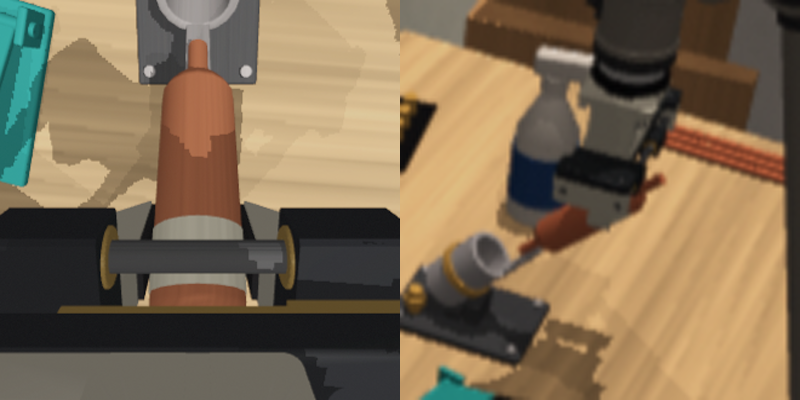

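It has touched the tongue (stub at crop (198,55)) and turned about 4°, so the pivoting works. I carry on.

```bash
python3 -m handwheel '[[[0.5,0,0,0],[0.5,0,0,0],[0.5,0,0,0],[0.5,0,0,0],[0,0,0,0]]]'
python3 ang.py c
```

```text
time: 13.33
tool_pos: [455.8, -229.6, 188.4]
tcp_rot: [-0.086, 1.56, 3.132]
contact_force: [-17.4, -1.5, 15.0]
grip_width: 39.9
wrist 1853 elev deg of visible copper 38.3 dir [-0.76 -0.21  0.62] xyz range [ 437. -250.   90.] [ 558. -207.  208.]
side 198 elev deg of visible copper 33.7 dir [-0.83 -0.04  0.55] xyz range [ 392. -239.  122.] [ 544. -141.  247.]
[ 455.8 -229.6  188.4] [-17.4  -1.5  15. ] 39.9 13.33
```

View pics/mc.png

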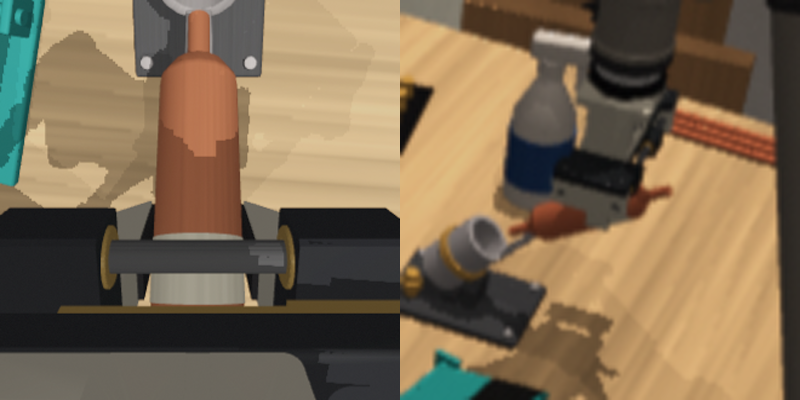

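It is at about 35° now, but the canister shoulder is catching on the tongue tip (-17 N in x). I lift a little and back off so the stub carries the contact, then continue down.

```bash
python3 -m handwheel '[[[-0.6,0,0.5,0],[-0.6,0,1,0],[0,0,0.6,0],[0,0,0,0]]]'
python3 -m handwheel '[[[0.6,0,0.1,0],[0.6,0,0.2,0],[0.6,0,0.2,0],[0.6,0,0.2,0],[0,0,0,0]]]'
python3 ang.py d
```

```text
time: 13.77
tool_pos: [438.2, -230.9, 200.8]
tcp_rot: [-0.3, 1.57, 2.916]
contact_force: [-0.2, 0.5, -2.0]
grip_width: 39.2
time: 14.18
tool_pos: [431.7, -231.1, 175.2]
tcp_rot: [-0.684, 1.568, 2.534]
contact_force: [0.5, 0.3, -1.0]
grip_width: 39.2
wrist 1819 elev deg of visible copper 22.3 dir [-0.84 -0.38  0.38] xyz range [ 432. -252.  132.] [ 541. -208.  189.]
side 186 elev deg of visible copper 21.6 dir [-0.93 -0.08  0.37] xyz range [ 363. -328.  134.] [ 533. -146.  251.]
[ 431.7 -231.1  175.2] [ 0.5  0.3 -1. ] 39.2 14.18
```

View pics/md.png

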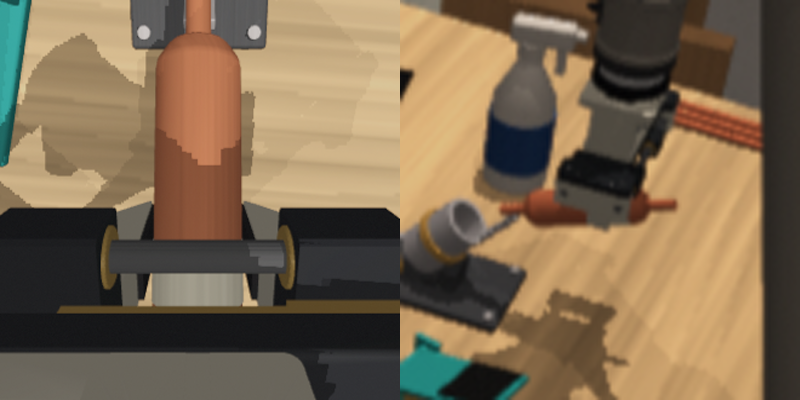

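It is about 22° from level. I go on down on the stub.

```bash
python3 -m handwheel '[[[0.5,0,0.1,0],[0.5,0,0.1,0],[0.5,0,0.1,0],[0.5,0,0.1,0],[0.4,0,0,0],[0,0,0,0]]]'
python3 ang.py e
```

```text
time: 14.78
tool_pos: [428.1, -231.6, 151.8]
tcp_rot: [-0.806, 1.569, 2.411]
contact_force: [-0.5, -0.0, -1.4]
grip_width: 39.3
wrist 1763 elev deg of visible copper 11.6 dir [-0.93 -0.31  0.2 ] xyz range [ 428. -253.  133.] [ 544. -209.  166.]
side 177 elev deg of visible copper 12.2 dir [-0.97 -0.14  0.21] xyz range [ 355. -334.  132.] [ 538. -141.  306.]
[ 428.1 -231.6  151.8] [-0.5 -0.  -1.4] 39.3 14.78
```

View pics/me.png

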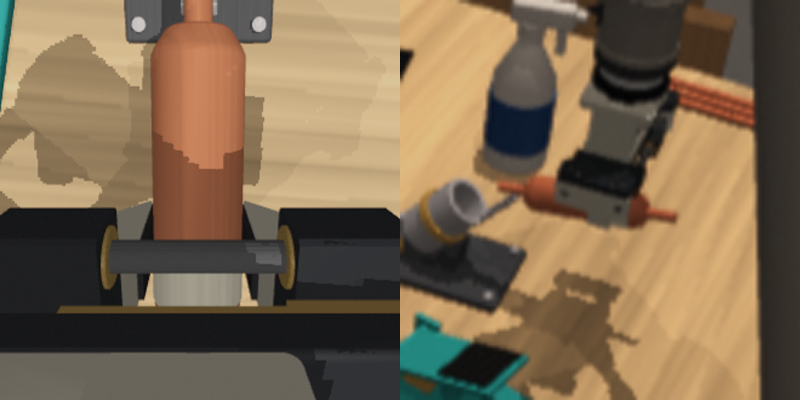

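```bash
cat > cyl.py <<'E'
from h import *
from scipy.optimize import least_squares
import sys
def cyl(t,T):
    # assumes arm is at same pose as when picture was taken
    d=np.load('wrist'+t+'.npy'); p=cv2.cvtColor(cv2.imread('pics/wrist%s.png'%t),cv2.COLOR_BGR2HSV); C=cloud(bot.camera_model('wrist'),d)
    m=(d>0)&(p[...,0]<12)&(p[...,1]>90); X=C[m]; q=X-T; X=X[(q[:,0]>15)&(q[:,0]<78)&(abs(q[:,1])<45)&(X[:,2]>70)]
    def f(v):
        e,y=v[2],v[3]; a=np.array([-np.cos(e)*np.cos(y),-np.cos(e)*np.sin(y),np.sin(e)]); w=X-(T+np.array([0,v[0],v[1]])); s=w@a
        return np.linalg.norm(w-np.outer(s,a),axis=1)-20
    o=least_squares(f,[0,-6,.2,.076],loss='soft_l1',f_scale=1); print('n',len(X),'dy,dz',o.x[:2].round(1),'elev deg',np.degrees(o.x[2]).round(1),'yaw',o.x[3].round(3),'res',np.std(f(o.x)).round(2))
cyl(sys.argv[1],bot.get_obs()['tool_pos'])
E
python3 cyl.py e
```

```text
n 10226 dy,dz [-0.1 -6.3] elev deg 7.2 yaw 0.072 res 0.54
```

The cylinder fit gives 7.2° from level (residual 0.5 mm). Another 1.2 cm down should level it.

```bash
python3 -m handwheel '[[[0.4,0,0,0],[0.4,0,0,0],[0.5,0,0,0],[0,0,0,0],[0,0,0,0]]]'
python3 ang.py f; python3 cyl.py f
```

```text
time: 15.3
tool_pos: [428.2, -231.7, 139.4]
tcp_rot: [-0.557, 1.57, 2.661]
contact_force: [-1.8, -0.4, -0.4]
grip_width: 39.4
wrist 1881 elev deg of visible copper 4.9 dir [-0.94 -0.33  0.09] xyz range [ 397. -253.  123.] [ 545. -208.  154.]
side 155 elev deg of visible copper 1.9 dir [-0.99 -0.1   0.03] xyz range [ 356. -327.  127.] [ 540. -133.  294.]
[ 428.2 -231.7  139.4] [-1.8 -0.4 -0.4] 39.4 15.3
n 10861 dy,dz [-0.1 -6.2] elev deg 0.0 yaw 0.071 res 0.53
```

Level. Now I lift gently straight up to about 300 mm.

```bash
python3 -m handwheel '[[[-0.5,0,0,0],[-1.2,0,0,0],[-2,0,0,0],[-2,0,0,0],[-2,0,0,0],[-2,0,0,0],[-2,0,0,0],[-2,0,0,0]]]'
python3 -m handwheel '[[[-1.5,0,0,0],[-1,0,0,0],[-0.5,0,0,0],[0,0,0,0],[0,0,0,0],[0,0,0,0],[0,0,0,0],[0,0,0,0]]]'
python3 ang.py g; python3 cyl.py g
```

```text
time: 16.07
tool_pos: [428.2, -231.5, 278.0]
tcp_rot: [-0.683, 1.57, 2.534]
contact_force: [-0.3, 0.3, -3.3]
grip_width: 39.4
time: 16.73
tool_pos: [428.2, -231.7, 306.1]
tcp_rot: [-0.668, 1.569, 2.549]
contact_force: [-0.4, -0.3, -3.6]
grip_width: 39.3
wrist 1759 elev deg of visible copper 7.0 dir [-0.94 -0.32  0.12] xyz range [ 428. -253.  289.] [ 544. -208.  321.]
side 253 elev deg of visible copper 1.6 dir [-0.99 -0.1   0.03] xyz range [ 352. -243.  289.] [ 541. -148.  352.]
[ 428.2 -231.7  306.1] [-0.4 -0.3 -3.6] 39.3 16.73
n 10618 dy,dz [-0.1 -6.3] elev deg 2.2 yaw 0.072 res 0.54
```

View pics/mg.png

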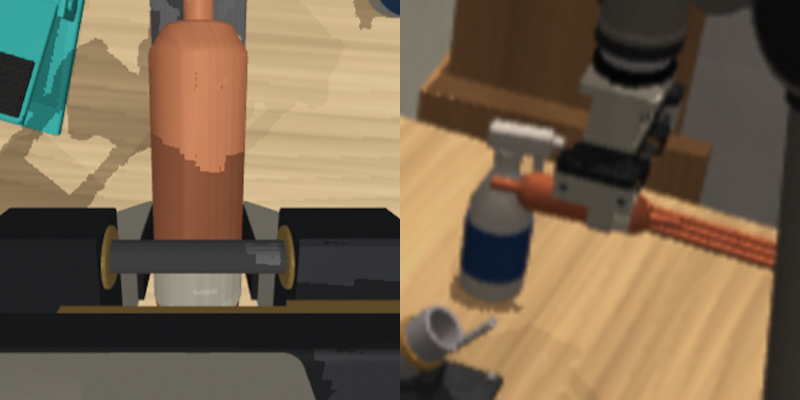

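It is held at about 300 mm and 2.2° from level. I wait 1.3 s to check for creep, and check the pedal and bystanders.

```bash
python3 -m handwheel '[[[0,0,0,0],[0,0,0,0],[0,0,0,0],[0,0,0,0],[0,0,0,0],[0,0,0,0],[0,0,0,0],[0,0,0,0]]]'
python3 -m handwheel '[[[0,0,0,0],[0,0,0,0],[0,0,0,0],[0,0,0,0],[0,0,0,0],[0,0,0,0],[0,0,0,0],[0,0,0,0]]]'
python3 ang.py h; python3 cyl.py h
python3 - <<'E'
from h import *
p,d=cap('top','t9.png'); show('t9.png','t9b.png',(70,90,450,290),2.1)
cm=bot.camera_model('top');C=cloud(cm,d);m=np.zeros((384,512),bool);m[175:250,160:210]=1
b=m&(cv2.imread('pics/t9.png').max(2)<45)&(C[...,2]>52); print('pad',np.median(C[b],0).round(1),b.sum())
E
```

```text
time: 17.5
tool_pos: [428.4, -231.8, 306.8]
tcp_rot: [1.83, 1.571, -1.236]
contact_force: [0.3, 0.6, -4.1]
grip_width: 39.3
time: 18.17
tool_pos: [428.4, -231.8, 306.8]
tcp_rot: [1.403, 1.571, -1.662]
contact_force: [0.7, -1.1, -3.9]
grip_width: 39.0
wrist 1779 elev deg of visible copper 7.0 dir [-0.95 -0.3   0.12] xyz range [ 428. -253.  289.] [ 545. -208.  321.]
side 256 elev deg of visible copper 1.5 dir [-0.99 -0.1   0.03] xyz range [ 353. -245.  291.] [ 541. -144.  354.]
[ 428.4 -231.8  306.8] [ 0.7 -1.1 -3.9] 39.0 18.17
n 10620 dy,dz [-0.1 -6.3] elev deg 2.2 yaw 0.072 res 0.53
pad [563.5 195.2  76.9] 351
```

View pics/t9b.png

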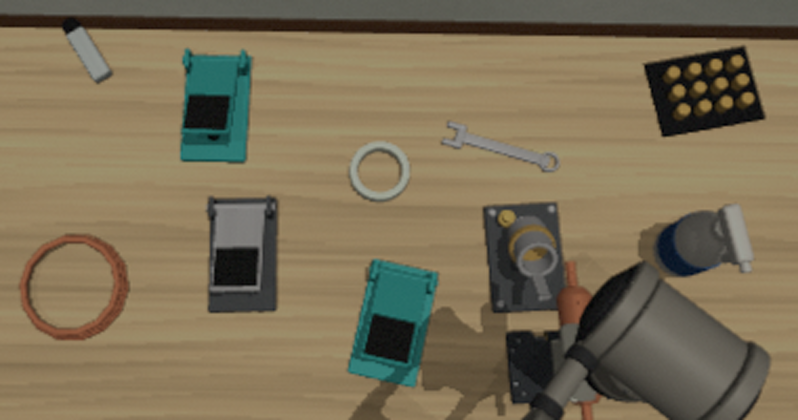

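There is no creep, the pedal is up (pad z 76.9), and all bystanders are where they were. I hand in.

```bash
python3 -c "
from plant import bot
print(bot.close_job())"
```

```text
the job is handed in; nothing more can be done
None
```

I did the job in order and handed it in at about 18 s on the robot's clock; the hand-in gives no verdict.

- **Bleed:** I pressed the grey pedal (not the turquoise look-alikes) to its stop, about 23 N on the wrist at the end. I held it there, let it spring back, and confirmed in the side picture that it was up and untouched.
- **Drier:** I gripped it about 23 mm outward of its origin and drew it out along the socket axis. The moves offered cannot tilt the tool. I therefore lowered the drier's bottom end onto the stand's fixed tongue, which turned it level between the pads. It caught once at the canister shoulder (about 17 N sideways), and I backed off and continued. I then lifted it clear of the stand.

**Last checks:**
- The drier axis was at about 300 mm height and 2.2° from level, with no change over 1.4 s.
- The gripper was closed on it at 39 mm, and the wrist carried only its weight (3.9 N down).
- The pedal pad was back at its rest height (76.9 mm), and the spray, coil, tape and wrench looked unmoved in the top view.

The rougher tilt estimates from the copper-coloured pixels disagreed somewhat, giving 7° from the wrist camera and 1.5° from the side. I went by the cylinder fit, which has a 0.5 mm residual; all three are within the 11° limit.

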